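Focus the side-view camera and hold its mirror on the target

ROBOT

A 6-joint arm with a two-finger parallel gripper is mounted at the origin on a cart in front of the work surface, level with it; the furniture and walls round the work are solid. World frame = base frame: x ahead of the robot, y to its left, z up, the work surface at z = 0. Lengths are in mm, angles in rad, forces in N, time in s.
With the tool pointing down it reaches from about 350 to 1000 mm from the base axis. Payload 7.1 kg.
Tool frame: the origin (TCP) lies midway between the tips of the shut fingers; the grasp point (between the pads) lies 19 mm behind it; z points along the fingers, y is the line along which they close (so a half turn about z gives the same grasp; the last joint's range is limited). The gripper opens to 85 mm and grips with 20 to 120 N. Pads are 22 mm wide; open, the fingers measure 114 mm over their backs; the gripper's body (76 mm by 85 mm) begins 54 mm behind the grasp point. The pads swing forward as they close: fully open they stand 13 mm farther back than shut.
Start: joints at [-1.294, 0.423, 1.63, -0, 1.089, -0.019], TCP at [182.209, -597.833, 231.319] pointing down, gripper open.
Joint ranges: [-3, 3], [-0.9, 2.11], [0.09, 2.58], [-1.31, 4.45], [0.11, 2.69], [-2.54, 2.54]. Speed limits (rad/s): [2.39, 2.39, 3.01, 3.14, 3.14, 3.14].

INTERFACE

Orientations are given as a rotation vector (axis times angle).
In Python, from cell import ctrl gives the robot as it stands. The module is installed in compiled form; this text tells all that it offers.
- The arm moves only by the shell command python3 -m creep 'ROWS' [FORCE]. ROWS is JSON, a list that holds one entry, the list of rows, each a list of 7 numbers: the shift along the tool's x, y, z in cm, then the turn, a rotation vector about the tool's x, y, z in degrees, then the finger opening in cm, from 0 to 8.54. In form: [[[dx, dy, dz, ax, ay, az, claw], ...]]. A call has 1 to 12 rows; each row is the pose to reach, as a shift and turn from the pose commanded when the call began, along the tool's axes at that moment; what a row does not reach only later rows make up. A row lasts 1/8 s, in which the tool goes at most 62.5 mm and 10.7 degrees, less where a joint would pass 70% of its speed; a pose out of reach is approached as far as the arm can. A call with a gripper value outside its range is refused whole. The fingers move at their own pace and stop on an object; FORCE is the grip in N (left out, the last holds). Time passes only in rows, so rows that repeat a pose let the fingers close. It gives the time, the measured TCP pose, the force, the opening and the grip force at its end, in the units of the state.
- ctrl.observe(): the state, without advancing time (a new reading comes with each control period).
- ctrl.snapshot(name): name is "scene" or "top" or "wrist"; returns (picture, depth): 420x560x3 uint8, red, green, blue; 420x560 float32, mm along the optical axis (not along the pixel's ray), 0 where there is no reading.
- ctrl.camera_model(name): a dict with "fx", "fy", "cx", "cy" (pixels), "view" (4x4, takes a point from world to camera coordinates). Camera axes: x right, y down, z forward; pixel columns grow to the right and rows downward; lengths in mm; the calibration is good to about 2 mm. A picture is of the moment at which its call begins: read the wrist's pose just before it. camera_model takes no time and is no camera call; for the wrist camera it gives the pose at the moment of the call.
- ctrl.hand_in(): hands the job in; it is judged then, once.
The state is a dict: "t": time; "joint_pos": joint angles; "joint_velocities": joint speeds; "tau": joint torques, N m; "tool_pos": TCP position; "orientation": TCP orientation; "ft_force": force on the tool from outside, world axes, zero at the start; "ft_torque": the same for the moment, N m; "finger_gap": finger opening in mm; "gripper_force": force on a finger pad.
Only numpy, scipy, OpenCV 4.12 (cv2) and the standard library are available. Lean on these libraries where they do the work, as an engineer would, in place of code of your own. Each camera call takes 0.05 s, during which the arm holds its last target. There are 200 camera calls.

TASK

First turn the black focus knob on top of the small inspection camera until its white pointer line meets the red index line on the housing. Then take the orange pin of the sprung mirror in front of the lens, swing the mirror until the camera sees the red-and-white target in the middle of it, and finish while still holding the pin there, steady, because the spring swings the mirror back. Work the mirror only by its pin, never touch the glass, and leave the loose things around undisturbed.

Things in the scene. Friction and masses are not known exactly. Their poses are not given: they have to be found in the camera images.
- camera_station: The fixed camera station: an aluminium base plate 180 x 74 x 10 mm with a white camera (housing 62 x 52 mm, top 100 mm above the bench) at one end and a square mirror on a post at the other. Origin: on the bench, directly under the mirror's vertical pivot axis. Its x axis runs from the camera to the mirror, z up; the camera housing and knob are centred at x = -112 mm, y = 0; the camera looks along +x, and this line of sight meets the pivot axis 75 mm above the bench.
- lens (a point): Centre of the front of the camera's lens, 57 mm before the pivot axis, 75 mm above the bench.
- focus_knob (a joint): Angle of the black focus knob (rad), growing clockwise seen from above; 1.40 when its white pointer line meets the red index line, which lies on the housing top on the station's -x side (the side away from the mirror). It starts 0.7 to 1.4 rad short of the index; it has only light friction (0.03 N m) and stays where it is left. Stops at -0.3 and 2.4.
- knob_grip (a point): On the knob's vertical axis, 126.5 mm above the bench. The grip is an upright bar 36 mm long, 11 mm thick, from 107 to 140 mm above the bench, on a skirt 39 mm across. The point turns with the knob. At 1.40 the bar lies along the station's x axis and the pointer end looks to its -x; at 0 the pointer end stands 1.40 rad counter-clockwise of that (seen from above), near the station's -y.
- mirror (a joint): Angle of the mirror about its vertical pivot (rad), counter-clockwise from above; 0 at rest, stops at -0.05 and 1.25. A spring of 0.25 N m/rad pulls it back to 0 (1.5 to 4 N at the pin). The mirror's normal (out of the silvered face) points at 3.438 rad + this angle in the station's frame, counter-clockwise from its x axis.
- mirror_glass: The silvered square glass, 50 x 50 mm, 3 mm thick, from 50 to 100 mm above the bench; its face lies on the pivot axis (to 1 mm). Its x axis points out of its back. Not to be touched.
- mirror_pin: The orange upright round pin on the end of the mirror's arm, 12 mm in diameter; its origin is at its foot, 90.5 mm above the bench, its top 145.5 mm above the bench. The arm sticks out of the mirror's back, opposite its normal; the pin stands 55 mm from the pivot axis, at 0.297 rad + mirror angle in the station's frame. Its foot is a collar 16 mm across ending at the pin's origin.
- pin_grip (a point): On the pin's axis, 130.5 mm above the bench, where to grip it.
- sight (a point): The camera's line of sight after reflection: a frame on the pivot axis, 75 mm above the bench, whose x axis points along the reflected line of sight (horizontal, z up). It turns by twice the mirror's angle. The camera sees whatever lies on this x axis.
- target: Fixed target: a white disc 46 mm in diameter with a red ring and dot on both faces, on a thin post with a round dark foot of 48 mm, 98 mm tall. Origin on the bench under the disc; 120 to 180 mm from the mirror, to the camera's right. The disc looks roughly toward the mirror (its y axis).
- target_mark (a point): Centre of the target's disc, 75 mm above the bench, level with the lens.
- blue_vial: Loose small vial with a blue cap, 21 mm wide, 51 mm tall, origin under it; a bystander.
- white_vial: Loose small vial with a white cap, 21 mm wide, 51 mm tall, origin under it; a bystander.
- green_clip: Loose green plastic joint clip lying flat, 37 mm across, 14 mm high, origin under it; a bystander.
Things that resemble listed ones, but are neither listed nor needed, are in the scene too. Several things look just like the target: the one meant starts farthest to the robot's left.

How it is judged:
By the outcome, as a careful person would: the job done as asked, in the order asked, and still so for the second after the job is handed in, while the arm keeps its last pose, push and grip.
It also fails if it takes over 45 s, if anything falls off the work surface, if the arm or the gripper's body presses on something with over 40 N, if the wrist force passes 120 N, or if a joint passes its speed limit or range.

## Working session

There is one attempt and no reset: what is moved stays moved. The work goes in short steps, Python scripts to look and compute and a shell command to move; the robot and the scene stay as the last step left them, time stands still between calls to the robot, and variables do not carry over. Pictures are saved under pics/ and viewed, at most 13 in all, crops included, and the job is handed in when it is done.

```bash
mkdir -p pics
python3 - <<'E'
from cell import ctrl
import cv2,numpy as np
for n in("scene","top"):
    p,d=ctrl.snapshot(n); cv2.imwrite(f"pics/{n}0.png",p[:,:,::-1]); np.savez(f"pics/{n}0.npz",p=p,d=d)
    m=ctrl.camera_model(n); print(n,m)
s=ctrl.observe();print(s)
E
```

```text
scene {'fx': 393.8886820056183, 'fy': 393.8886820056183, 'cx': 276.6646436300428, 'cy': 210.69575197956985, 'view': array([[ 8.94412117e-01, -4.47059192e-01, -1.28469255e-02,
        -7.28130247e+02],
       [-3.59581992e-01, -7.01725962e-01, -6.15045905e-01,
        -8.20299234e+01],
       [ 2.65946904e-01,  5.54724033e-01, -7.88386638e-01,
         1.02581472e+03],
       [ 0.00000000e+00,  0.00000000e+00,  0.00000000e+00,
         1.00000000e+00]])}
top {'fx': 421.2859358317879, 'fy': 421.2859358317879, 'cx': 286.2427839072803, 'cy': 211.35249137142227, 'view': array([[ 2.47504745e-02, -9.99631661e-01, -1.11335258e-02,
        -4.91010044e+02],
       [-9.93139533e-01, -2.33134964e-02, -1.14587736e-01,
         5.56305621e+02],
       [ 1.14285967e-01,  1.38932455e-02, -9.93350741e-01,
         8.79281855e+02],
       [ 0.00000000e+00,  0.00000000e+00,  0.00000000e+00,
         1.00000000e+00]])}
{'t': 0.1, 'joint_pos': array([-1.29402632e+00,  4.23783152e-01,  1.63062422e+00, -9.62938182e-06,
        1.08860596e+00, -1.90190481e-02]), 'joint_velocities': array([-0.00049147, -0.00240028, -0.00226974, -0.00019447,  0.00062613,
       -0.00021312]), 'tau': array([ 8.24429480e-04, -5.58425117e+01, -2.82445943e+01, -1.48777042e-05,
        2.97235296e-03,  1.29010854e-05]), 'tool_pos': array([ 182.05713836, -597.36930547,  230.6075498 ]), 'orientation': array([-3.10590406e+00, -4.62731931e-01,  2.99952626e-04]), 'ft_force': array([0.5351392 , 0.03223769, 0.02529682]), 'ft_torque': array([ 0.01467748,  0.00466051, -0.00567343]), 'gripper_force': 0.0, 'finger_gap': 85.53077324014947}
```

View pics/scene0.png

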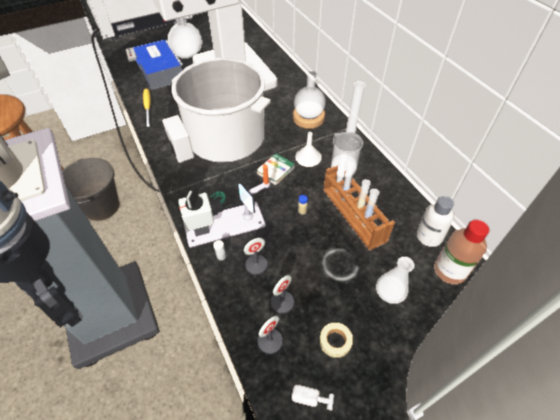

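View pics/top0.png

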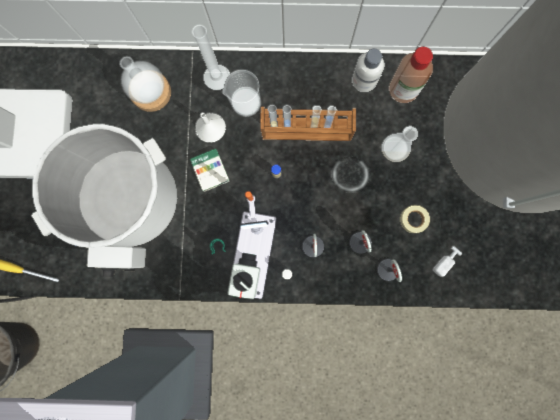

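Top view: the camera and knob are at (243,281), the orange pin at (249,196) and the mirror at about (255,222). The leftmost target is at (314,245), the blue vial at (277,171), the white vial at (287,274) and the clip at (217,246).

```bash
cat > h.py <<'E'
from cell import ctrl
import cv2,numpy as np
from scipy.spatial.transform import Rotation as R
def ray(m,u,v,z):
    V=m["view"]; c=-V[:3,:3].T@V[:3,3]
    d=V[:3,:3].T@np.array([(u-m["cx"])/m["fx"],(v-m["cy"])/m["fy"],1])
    return c+d*(z-c[2])/d[2]
def proj(m,p):
    q=m["view"][:3,:3]@np.asarray(p,float)+m["view"][:3,3]
    return q[0]/q[2]*m["fx"]+m["cx"],q[1]/q[2]*m["fy"]+m["cy"]
def rel(p,yaw=None):
    "shift in cm along tool axes to bring TCP to p"
    s=ctrl.observe(); r=R.from_rotvec(s["orientation"])
    return r.inv().apply(np.asarray(p)-s["tool_pos"])/10, r.as_matrix().round(3)
E
python3 - <<'E'
from h import *
m=ctrl.camera_model("top")
for n,u,v,z in[("knob",243,281,140),("pin",249,196,145),("tgt",314,245,75),("blue",277,171,51),("white",287,274,51),("clip",217,246,10)]: print(n,ray(m,u,v,z).round())
w=ctrl.camera_model("wrist"); s=ctrl.observe();r=R.from_rotvec(s["orientation"]).as_matrix()
V=w["view"];c=-V[:3,:3].T@V[:3,3]
print("cam in tool",(r.T@(c-s["tool_pos"])).round(), (r.T@V[:3,:3].T).round(2),w["fx"],w["cx"],w["cy"])
k=ray(m,243,281,140);print(rel([k[0]+40,k[1],330]))
d=np.load("pics/top0.npz");cv2.imwrite("pics/topc.png",cv2.resize(d["p"][180:310,190:340,::-1],None,fx=5,fy=4.6,interpolation=cv2.INTER_CUBIC)[:600,:800])
E
```

```text
knob [ 423. -402.  140.]
pin [ 582. -408.  145.]
tgt [ 495. -536.   75.]
blue [ 651. -456.   51.]
white [ 435. -483.   51.]
clip [ 490. -328.   10.]
cam in tool [  78.   -1. -142.] [[ 0.   -0.95 -0.3 ]
 [ 1.    0.    0.  ]
 [ 0.   -0.3   0.95]] 313.0521557478484 282.83695246202046 212.1325549537479
(array([ 32.58172047, -10.52231422,  -9.92370466]), array([[ 0.957,  0.291, -0.   ],
       [ 0.291, -0.957,  0.001],
       [ 0.   , -0.001, -1.   ]]))
```

View pics/topc.png

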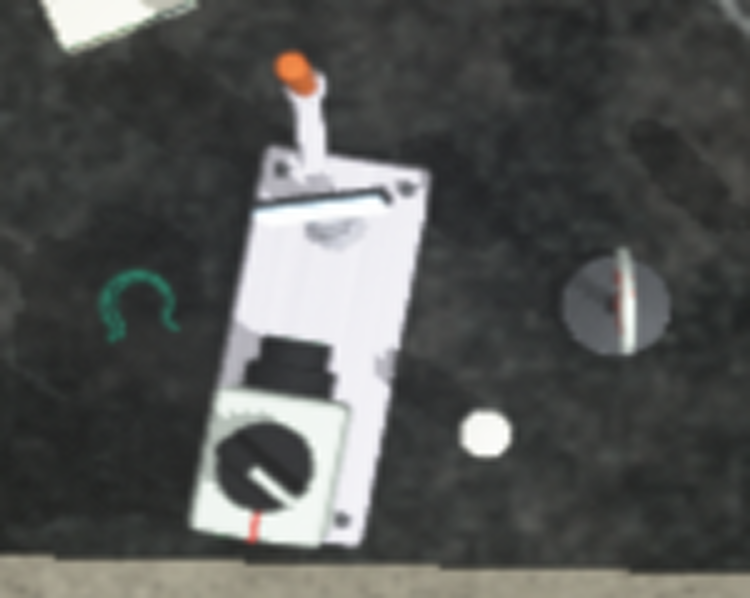

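The crop shows the pointer aiming lower-right from the knob, about 0.8 rad short of the red index at (255,525). I'll move the wrist camera over the station for closer measurements.

```bash
python3 -m creep '[[[5,-1,0,0,0,0,8.5],[10,-2,0,0,0,0,8.5],[16,-3,0,0,0,0,8.5],[22,-4,0,0,0,0,8.5],[28,-5,0,0,0,0,8.5],[32,-5.6,0,0,0,0,6],[34,-6,0,0,0,0,4],[34,-6,0,0,0,0,4],[34,-6,0,0,0,0,4]]]'
python3 - <<'E'
from h import *
import pickle
m=ctrl.camera_model("wrist")
p,d=ctrl.snapshot("wrist");cv2.imwrite("pics/w1.png",p[:,:,::-1]);pickle.dump((m,p,d),open("w1.pkl","wb"))
print(ctrl.observe()["tool_pos"],ctrl.observe()["t"])
E
```

```text
t: 1.23
tool_pos: [488.7, -441.9, 231.1]
orientation: [-3.107, -0.461, 0.001]
ft_force: [0.2, -0.1, -0.7]
finger_gap: 40.4
gripper_force: 0.0
[ 488.56620864 -442.11142767  231.19097054] 1.275
```

View pics/w1.png

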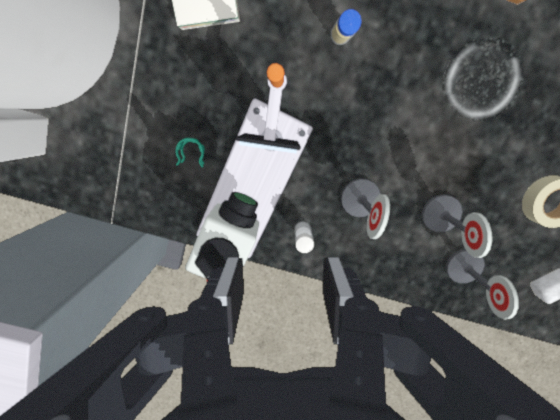

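Wrist view: the pin top is at (276,72) and the target disc at (378,216). The plate's far corners are at (258,100) and (311,127). The knob at (215,258) is partly hidden by a finger, so I'll back off for a second view.

```bash
python3 -m creep '[[[-4,1,0,0,0,0,4],[-9,3,0,0,0,0,4],[-12,4,0,0,0,0,4],[-12,4,0,0,0,0,4],[-12,4,0,0,0,0,4]]]'
python3 - <<'E'
from h import *
import pickle
m=ctrl.camera_model("wrist")
p,d=ctrl.snapshot("wrist");cv2.imwrite("pics/w2.png",p[:,:,::-1]);pickle.dump((m,p,d),open("w2.pkl","wb"))
print(ctrl.observe()["tool_pos"],ctrl.observe()["t"])
E
```

```text
t: 1.9
tool_pos: [386.3, -514.8, 231.4]
orientation: [-3.108, -0.461, -0.0]
ft_force: [-1.0, -0.1, -0.1]
finger_gap: 40.1
gripper_force: 0.0
[ 386.83038326 -514.4610845   231.42027451] 1.95
```

View pics/w2.png

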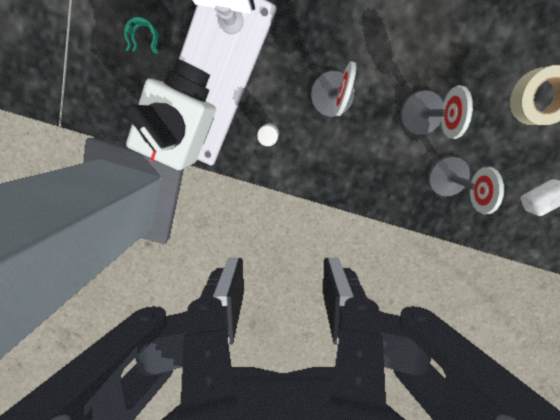

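Run:
```python
from h import *
import pickle
(m1,p1,d1),(m2,p2,d2)=[pickle.load(open(f"w{i}.pkl","rb")) for i in(1,2)]
cv2.imwrite("pics/w2c.png",cv2.resize(p2[65:185,110:230,::-1],None,fx=5,fy=5,interpolation=cv2.INTER_CUBIC))
mt=ctrl.camera_model("top");pt=np.load("pics/top0.npz")["p"]
ms=ctrl.camera_model("scene");ps=np.load("pics/scene0.npz")["p"]
def cen(p,box,lo,hi):
    u0,u1,v0,v1=box;h=cv2.cvtColor(p[v0:v1,u0:u1],cv2.COLOR_RGB2HSV)
    k=cv2.inRange(h,lo,hi);v,u=np.nonzero(k);return u.mean()+u0,v.mean()+v0,len(u),u.min()+u0,u.max()+u0,v.min()+v0,v.max()+v0
def tri(obs):
    A=[];b=[]
    for m,u,v in obs:
        V=m["view"];c=-V[:3,:3].T@V[:3,3];d=V[:3,:3].T@np.array([(u-m["cx"])/m["fx"],(v-m["cy"])/m["fy"],1]);d/=np.linalg.norm(d)
        P=np.eye(3)-np.outer(d,d);A.append(P);b.append(P@c)
    return np.linalg.solve(sum(A),sum(b))
R0=(0,120,90);R1=(9,255,255)
O=(5,150,120),(18,255,255)
print("pin w1",cen(p1,(255,300,55,100),*O)); print("pin top",cen(pt,(235,262,185,205),*O))
# target red+white
a=cen(p1,(365,395,190,242),(0,110,80),(8,255,255));b=cen(p2,(330,360,55,120),(0,110,80),(8,255,255))
print("tgt",a,b,"z75:",ray(m1,*a[:2],75).round(1),ray(m2,*b[:2],75).round(1),tri([(m1,*a[:2]),(m2,*b[:2])]).round(1))
c=cen(p2,(140,170,140,170),(0,110,80),(8,255,255));print("index",c,ray(m2,*c[:2],100).round(1))
c=cen(pt,(235,250,285,305),(0,110,80),(8,255,255));print("index top",c,ray(mt,*c[:2],100).round(1))
```

```text
pin w1 (np.float64(275.4071661237785), np.float64(73.78827361563518), 307, np.int64(267), np.int64(283), np.int64(63), np.int64(86))
pin top (np.float64(248.44444444444446), np.float64(195.0), 45, np.int64(245), np.int64(251), np.int64(191), np.int64(199))
tgt (np.float64(375.6953642384106), np.float64(215.35099337748343), 151, np.int64(370), np.int64(381), np.int64(202), np.int64(229)) (np.float64(342.3414634146341), np.float64(87.6829268292683), 82, np.int64(337), np.int64(347), np.int64(72), np.int64(104)) z75: [ 496.1 -535.3   75. ] [ 496.1 -535.3   75. ] [ 496.1 -535.3   75. ]
index (np.float64(152.82758620689654), np.float64(155.79310344827587), 29, np.int64(151), np.int64(155), np.int64(151), np.int64(160)) [ 393.8 -393.6  100. ]
index top (np.float64(240.0), np.float64(295.6666666666667), 3, np.int64(240), np.int64(240), np.int64(294), np.int64(297)) [ 392.7 -392.6  100. ]
```

View pics/w2c.png

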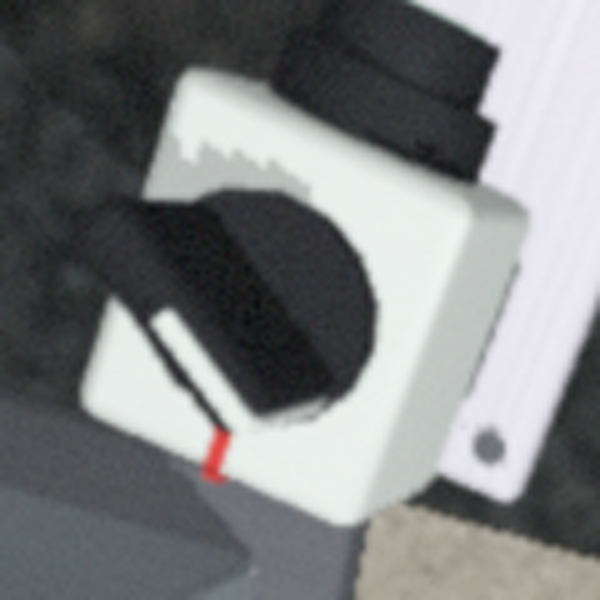

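The crop shows the housing top corners at about (185,68), (478,205), (350,525) and (82,400). The white pointer runs from (165,318) to (255,420) and the red index is at (215,457).

Run:
```python
from h import *
import pickle
(m1,p1,d1),(m2,p2,d2)=[pickle.load(open(f"w{i}.pkl","rb")) for i in(1,2)]
C=[ray(m2,110+u/5,65+v/5,100) for u,v in[(183,66),(480,203),(350,527),(80,402)]]
C=np.array(C);print(C.round(1));k=C.mean(0);print("knob",k.round(1),"sides",[round(np.linalg.norm(C[i]-C[i-1]),1) for i in range(4)])
ex=(C[0]+C[1]-C[2]-C[3]);print("yaw housing",np.arctan2(ex[1],ex[0]))
ix=np.array([393.8,-393.6]);e=k[:2]-ix;print("yaw index",np.arctan2(e[1],e[0]),np.linalg.norm(e))
# pin top ellipse: rows from centroid top face approx
for uv in[(275.5,71.5),(275.5,72.5)]:print("pin",ray(m1,*uv,145.5).round(1))
mt=ctrl.camera_model("top");print("pin top",ray(mt,248.0,194.5,145.5).round(1))
pin=ray(m1,275.5,71.5,145.5);e=(pin-k)[:2];print("knob-pin",np.linalg.norm(e),"exp",np.hypot(164.6,16.1),"yaw",np.arctan2(e[1],e[0])-np.arctan2(16.1,164.6))
a=ray(m2,110+165/5,65+318/5,140);b=ray(m2,110+257/5,65+422/5,140);print("ptr",a.round(1),b.round(1),np.arctan2(*(b-a)[1::-1]),)
crop=p1[55:95,255:300,::-1];cv2.imwrite("pics/pin.png",np.hstack([cv2.resize(crop,None,fx=8,fy=8,interpolation=cv2.INTER_NEAREST)]))
# plate long edges w1 (z=10)
for uv in[(258,98),(313,126)]:print("corner",ray(m1,*uv,10).round(1))
```

```text
[[ 454.  -378.2  100. ]
 [ 447.4 -428.6  100. ]
 [ 388.1 -418.6  100. ]
 [ 395.9 -370.1  100. ]]
knob [ 421.4 -398.9  100. ] sides [np.float64(58.6), np.float64(50.8), np.float64(60.2), np.float64(49.1)]
yaw housing -0.15343587857219582
yaw index -0.18845647733384546 28.049404937826896
pin [ 586.3 -405.8  145.5]
pin [ 585.7 -405.9  145.5]
pin top [ 585.  -406.   145.5]
knob-pin 165.12353225835344 exp 165.38551931774438 yaw -0.13927285836398226
ptr [ 420.8 -397.8  140. ] [ 410.  -413.1  140. ] -2.1846871879210217
corner [ 569.5 -387.6   10. ]
corner [ 559.  -454.3   10. ]
```

View pics/pin.png

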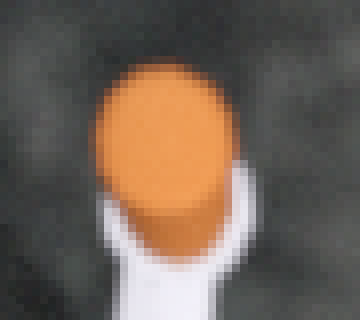

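Estimates:

| Quantity | Value |
|---|---|
| Knob axis | (421.1, -398.5) |
| Station yaw | about -0.147 rad |
| Knob turn needed | 1.10 rad clockwise |
| Pivot | (531.7, -414.4) |
| Mirror angle needed | about 0.42 rad |

Next I'll hover over the knob, aligned with the bar.

```bash
python3 -m creep '[[[2,-3,0,0,0,-9,4],[4,-6,0,0,0,-18,4],[6,-9,0,0,0,-27,4],[6.7,-10.1,1,0,0,-35,4],[6.7,-10.1,4,0,0,-38,4],[6.7,-10.1,7,0,0,-38,4],[6.7,-10.1,7,0,0,-38,4],[6.7,-10.1,7,0,0,-38,4]]]'
python3 - <<'E'
from h import *
s=ctrl.observe();r=R.from_rotvec(s["orientation"]).as_matrix();print("yaw",np.arctan2(r[1,0],r[0,0]),r[:,2].round(4),rel([421.1,-398.5,112.5])[0].round(2))
p,d=ctrl.snapshot("wrist");cv2.imwrite("pics/w3.png",p[:,:,::-1])
E
```

```text
t: 2.95
tool_pos: [422.3, -398.5, 162.2]
orientation: [2.786, 1.45, 0.001]
ft_force: [-0.7, 0.5, 0.1]
finger_gap: 39.9
gripper_force: 0.0
yaw 0.959705555932399 [ 8.e-04 -7.e-04 -1.e+00] [-0.07 -0.11  4.97]
```

View pics/w3.png

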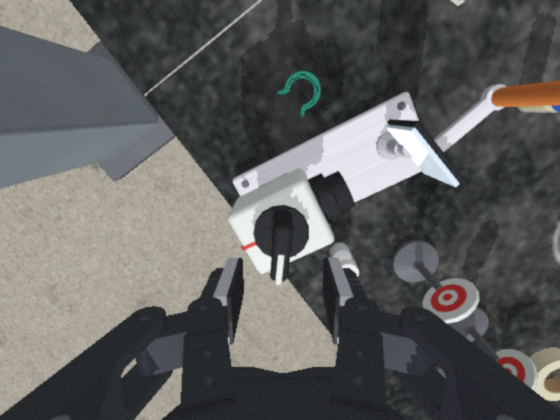

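The bar lies between the fingers, vertical at column 281, with its pointer at the near end. I'll descend and close on it.

```bash
python3 -m creep '[[[0,-0.1,2.5,0,0,0,4],[0,-0.1,4.9,0,0,0,4],[0,-0.1,4.9,0,0,0,4],[0,-0.1,4.9,0,0,0,0.5],[0,-0.1,4.9,0,0,0,0.5],[0,-0.1,4.9,0,0,0,0.5],[0,-0.1,4.9,0,0,0,0.5],[0,-0.1,4.9,0,0,0,0.5]]]' 25
```

```text
t: 4.0
tool_pos: [421.0, -398.4, 113.8]
orientation: [2.786, 1.448, 0.001]
ft_force: [-2.6, 0.7, 6.4]
finger_gap: 10.6
gripper_force: 27.9
```

```bash
python3 -m creep '[[[0,0,0,0,0,8,0.5],[0,0,0,0,0,17,0.5],[0,0,0,0,0,26,0.5],[0,0,0,0,0,35,0.5],[0,0,0,0,0,44,0.5],[0,0,0,0,0,53,0.5],[0,0,0,0,0,60,0.5],[0,0,0,0,0,63.3,0.5],[0,0,0,0,0,63.3,0.5],[0,0,0,0,0,63.3,0.5],[0,0,0,0,0,63.3,0.5]]]'
python3 - <<'E'
from h import *
s=ctrl.observe();r=R.from_rotvec(s["orientation"]).as_matrix();print("yaw",np.arctan2(r[1,0],r[0,0]),s["ft_torque"])
E
```

```text
t: 5.38
tool_pos: [421.0, -398.6, 113.8]
orientation: [3.132, -0.229, 0.002]
ft_force: [-3.6, -0.6, 6.7]
finger_gap: 10.6
gripper_force: 27.8
yaw -0.14579256308690094 [ 0.00901923  0.41969598 -0.01560631]
```

Release, rise, and check from a spot where the knob and index are both in view.

```bash
python3 -m creep '[[[0,0,0,0,0,0,3],[0,0,0,0,0,0,3],[0,0,0,0,0,0,3],[0,0,-4,0,0,0,4],[-2,0,-9,0,0,0,4],[-6,0,-11,0,0,0,4],[-9,0,-11,0,0,0,4],[-9,0,-11,0,0,0,4],[-9,0,-11,0,0,0,4]]]'
python3 - <<'E'
from h import *
import pickle
m=ctrl.camera_model("wrist")
p,d=ctrl.snapshot("wrist");pickle.dump((m,p,d),open("w4.pkl","wb"))
u,v=map(int,proj(m,[410,-397,120]));print(u,v)
u0,v0=max(u-60,0),max(v-60,0)
cv2.imwrite("pics/w4.png",cv2.resize(p[v0:v0+120,u0:u0+120,::-1],None,fx=5,fy=5,interpolation=cv2.INTER_CUBIC));print(u0,v0)
E
```

```text
t: 6.5
tool_pos: [332.1, -385.1, 222.4]
orientation: [3.133, -0.229, 0.001]
ft_force: [0.4, -0.5, -0.1]
finger_gap: 40.1
gripper_force: 0.0
285 110
225 50
```

View pics/w4.png

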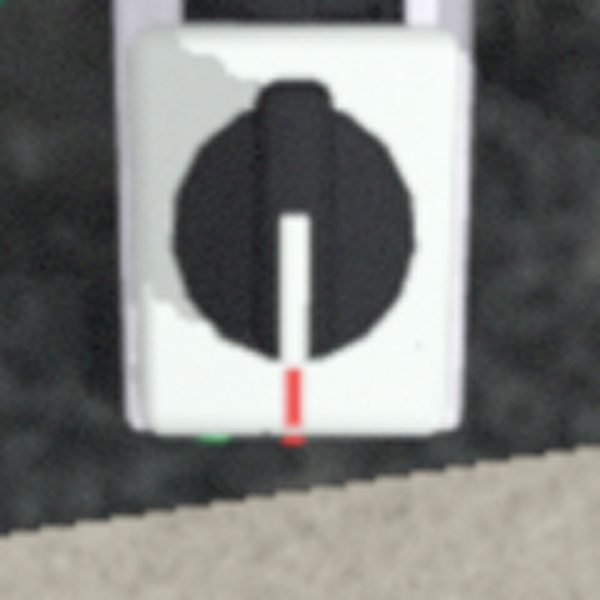

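The white pointer (column 295) meets the red index (column 293), so the knob is set. Now I'll go over to the pin with the closing line tangential to its arc.

```bash
python3 -m creep '[[[5,-0.3,0,0,0,-3,4],[10,-0.6,0,0,0,-7,4],[15,-1,0,0,0,-11,4],[20,-1.3,0,0,0,-15,4],[24,-1.6,0,0,0,-17,4],[25.4,-1.65,2,0,0,-17,4],[25.4,-1.65,5,0,0,-17,4],[25.4,-1.65,5,0,0,-17,4],[25.4,-1.65,5,0,0,-17,4]]]'
python3 - <<'E'
from h import *
s=ctrl.observe();r=R.from_rotvec(s["orientation"]).as_matrix();print("yaw",np.arctan2(r[1,0],r[0,0]),rel([586,-405.8,112])[0].round(2))
m=ctrl.camera_model("wrist");p,d=ctrl.snapshot("wrist")
h=cv2.cvtColor(p,cv2.COLOR_RGB2HSV);k=cv2.inRange(h,(5,150,120),(18,255,255))
n,l,st,c=cv2.connectedComponentsWithStats(k)
for i in range(1,n):
    if st[i,4]>100:print(st[i],c[i])
print("pred foot/top",proj(m,[586,-405.8,90.5]),proj(m,[586,-405.8,145.5]))
E
```

```text
t: 7.68
tool_pos: [586.0, -405.4, 172.7]
orientation: [3.132, 0.237, 0.001]
ft_force: [0.3, 0.4, -0.2]
finger_gap: 40.0
gripper_force: 0.0
yaw 0.1512669833825243 [-0.01  0.04  6.07]
[277 215  17  42 592] [284.84459459 236.70608108]
pred foot/top (np.float64(285.03982717872697), np.float64(220.52475564215143)) (np.float64(285.6918639456831), np.float64(251.06573725007587))
```

```bash
python3 -m creep '[[[0,0,3,0,0,0,4],[0,0,6,0,0,0,4],[0,0,6,0,0,0,4],[0,0,6,0,0,0,0.5],[0,0,6,0,0,0,0.5],[0,0,6,0,0,0,0.5],[0,0,6,0,0,0,0.5],[0,0,6,0,0,0,0.5]]]' 30
python3 - <<'E'
from h import *
P=np.array([531.7,-414.4]);yaw=-.147
s=ctrl.observe();t=s["tool_pos"][:2];e=t-P
print("r",np.linalg.norm(e),"ang st",np.arctan2(e[1],e[0])-yaw-.297,s["finger_gap"],s["ft_force"])
g=np.array([496.1,-535.3])-P;q=((np.arctan2(g[1],g[0])-yaw)%(2*np.pi)-(2*3.438-np.pi))/2
print("q",q)
r=R.from_rotvec(s["orientation"])
a0=np.arctan2(e[1],e[0])
for f in np.linspace(.125,1,8):
    a=.297+yaw+q*f; tgt=P+55*np.array([np.cos(a),np.sin(a)])
    d=r.inv().apply(np.r_[tgt-t,0])/10;print(d.round(2),-np.degrees(q*f).round(1))
E
```

```text
t: 8.72
tool_pos: [586.5, -406.2, 114.5]
orientation: [3.13, 0.237, 0.004]
ft_force: [-0.0, 0.1, 7.8]
finger_gap: 10.8
gripper_force: 29.6
r 55.40934627289547 ang st -0.0015422061018962596 10.80902022409973 [-0.02106031  0.14933522  7.8030365 ]
q 0.4193083773767179
[-0.05 -0.3  -0.  ] -3.0
[-0.07 -0.58 -0.  ] -6.0
[-0.11 -0.87 -0.  ] -9.0
[-0.16 -1.15 -0.  ] -12.0
[-0.23 -1.43 -0.  ] -15.0
[-0.31 -1.71 -0.01] -18.0
[-0.41 -1.98 -0.01] -21.0
[-0.52 -2.25 -0.01] -24.0
```

```bash
python3 -m creep '[[[-0.02,-0.3,0,0,0,-3,0.5],[-0.05,-0.58,0,0,0,-6,0.5],[-0.09,-0.87,0,0,0,-9,0.5],[-0.14,-1.15,0,0,0,-12,0.5],[-0.21,-1.43,0,0,0,-15,0.5],[-0.29,-1.71,0,0,0,-18,0.5],[-0.39,-1.98,0,0,0,-21,0.5],[-0.5,-2.25,0,0,0,-24,0.5],[-0.5,-2.25,0,0,0,-24,0.5],[-0.5,-2.25,0,0,0,-24,0.5]]]'
python3 - <<'E'
from h import *
import pickle
P=np.array([531.7,-414.4]);yaw=-.147
s=ctrl.observe();t=s["tool_pos"][:2];e=t-P
print("r",np.linalg.norm(e),"q",np.arctan2(e[1],e[0])-yaw-.297,s["finger_gap"],s["ft_force"])
m=ctrl.camera_model("wrist");p,d=ctrl.snapshot("wrist");cv2.imwrite("pics/w5.png",p[:,:,::-1])
pt,d=ctrl.snapshot("top");pickle.dump((m,p,pt),open("w5.pkl","wb"))
cv2.imwrite("pics/t5.png",cv2.resize(pt[170:310,190:340,::-1],None,fx=4,fy=4,interpolation=cv2.INTER_CUBIC))
E
```

```text
t: 9.98
tool_pos: [578.3, -384.9, 114.5]
orientation: [3.012, 0.882, 0.004]
ft_force: [0.4, -0.7, 6.0]
finger_gap: 10.8
gripper_force: 29.8
r 55.140614478901284 q 0.41438316151508164 10.772887218437756 [ 0.44819288 -0.66315138  6.03812032]
```

View pics/w5.png

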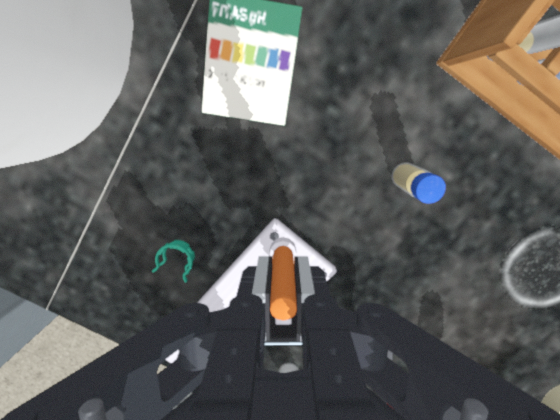

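The pin is held between the pads at (283,282), with the clip and blue vial untouched. I'll make a small final nudge, hold, then check the reading and the bystanders.

```bash
python3 -m creep '[[[0,-0.02,0,0,0,-0.2,0.5],[0,-0.02,0,0,0,-0.2,0.5],[0,-0.02,0,0,0,-0.2,0.5],[0,-0.02,0,0,0,-0.2,0.5],[0,-0.02,0,0,0,-0.2,0.5],[0,-0.02,0,0,0,-0.2,0.5]]]'
python3 - <<'E'
from h import *
P=np.array([531.7,-414.4]);yaw=-.147;q=[]
for i in range(6):
    p,d=ctrl.snapshot("scene" if i else "top")
    if i==1:sc=p
    s=ctrl.observe();e=s["tool_pos"][:2]-P;q.append(np.arctan2(e[1],e[0])-yaw-.297)
print(np.round(q,4),s["finger_gap"],s["ft_force"],s["t"])
cv2.imwrite("pics/s6.png",cv2.resize(sc[130:290,150:350,::-1],None,fx=4,fy=3.7,interpolation=cv2.INTER_CUBIC)[:600])
E
```

```text
t: 10.82
tool_pos: [578.2, -384.8, 114.5]
orientation: [3.01, 0.887, 0.004]
ft_force: [-0.2, -1.0, 6.2]
finger_gap: 11.5
gripper_force: 29.8
[0.417  0.4169 0.4171 0.4167 0.417  0.4169] 10.795109907764482 [ 1.26002433 -1.02724055  5.69516084] 11.125
```

View pics/s6.png

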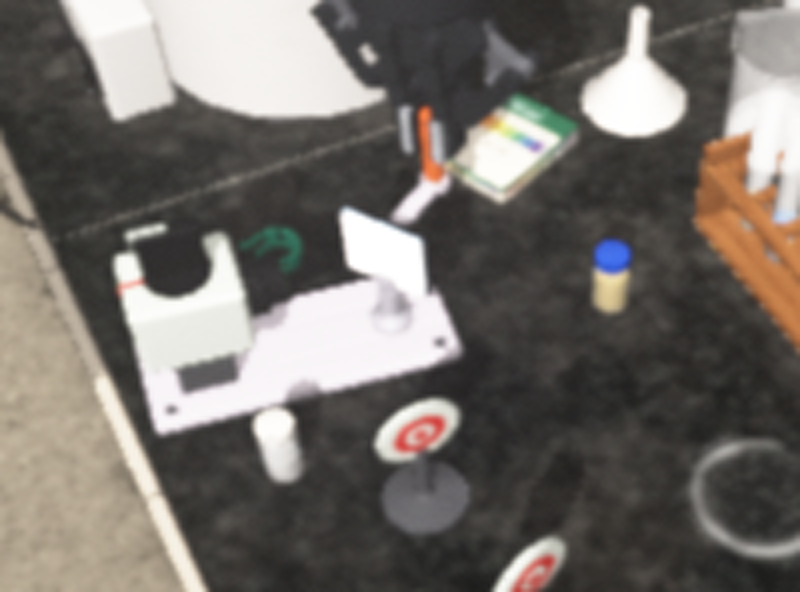

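The scene view shows the pin gripped at (430,150) and the mirror at (385,250) swung toward the target at (420,430). The vials and clip are undisturbed. The mirror reads 0.417 rad, steady, against 0.419 wanted.

```bash
python3 -c "
from cell import ctrl
print(ctrl.hand_in())"
```

```text
the job is handed in; nothing more can be done
None
```

I turned the focus knob until its pointer met the red index, then swung the mirror by its pin to 0.417 rad (0.419 computed to centre the target) and handed in while still holding it steady, at about 11 s; the result of the judging was not shown.

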